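Tap a tapered drive coupling into a drum end

ROBOT

A 6-joint arm with a two-finger parallel gripper is mounted at the origin on the work surface. World frame = base frame: x ahead of the robot, y to its left, z up, the work surface at z = 0. Lengths are in m, angles in rad, forces in N, time in s.
With the tool pointing down it reaches from about 0.25 to 0.725 m from the base axis. Payload 9.7 kg.
Tool frame: the origin (TCP) lies between the finger pads; the fingertips stand 19 mm ahead of it and the grasp point (between the pads) is the TCP; z points along the fingers, y is the direction in which the jaws open and shut (so a half turn about z gives the same grasp; the last joint's range is limited). The gripper opens to 85 mm and grips with 20 to 120 N. Pads are 22 mm wide; open, the fingers measure 114 mm over their backs; the gripper's body (76 mm by 85 mm) begins 54 mm behind the grasp point. The pads swing forward as they close: fully open they stand 13 mm farther back than shut.
Start: joints at [1.19, 0.087, 0.176, 1.66, 0, 1.571], TCP at [0.204, 0.511, 0.25] pointing down, gripper open.
Joint ranges: [-3.13, 3.13], [-0.85, 1.81], [-1.15, 1.24], [-2.2, 2.28], [-1.44, 1.52], [-3.14, 3.14]. Speed limits (rad/s): [2.22, 2.22, 2.57, 3.14, 3.14, 3.14].

INTERFACE

Orientations are given as [roll, pitch, yaw] about the fixed x, y, z axes, in that order (R = Rz(yaw) Ry(pitch) Rx(roll)).
In Python, from cell import bot gives the robot as it stands.
- The arm moves only by the tool servo_tool, never from a script. Its argument "series" is a list that holds one entry, the list of rows, each a list of 5 numbers: the finger opening in m, from 0 to 0.0854, then the shift along the world's x, y, z in m, then the turn about the world's z in rad. A call has 1 to 20 rows; each row is the pose to reach, as a shift and turn from the pose commanded when the call began; what a row does not reach only later rows make up. A row lasts 1/8 s, in which the tool goes at most 62.5 mm and 10.7 degrees, less where a joint would pass 70% of its speed; a pose out of reach is approached as far as the arm can. A call with a gripper value outside its range is refused whole. The fingers move at their own pace and stop on an object; the grip force is fixed at half the most. Time passes only in rows, so rows that repeat a pose let the fingers close. It gives the time, the measured TCP pose, the force and the opening at its end, in the units of the state.
- bot.get_obs(): the state, without advancing time (a new reading comes with each control period).
- bot.camera(name): name is "scene" or "top"; returns (picture, depth): 400x640x3 uint8, red, green, blue; 400x640 float32, m along the optical axis (not along the pixel's ray), 0 where there is no reading.
- bot.calibration(name): a dict with "K" (3x3 intrinsics, pixels), "cam_to_world" (4x4, takes a point from camera to world coordinates). Camera axes: x right, y down, z forward; pixel columns grow to the right and rows downward; lengths in m; the calibration is good to about 2 mm. A picture is of the moment at which its call begins. calibration takes no time and is no camera call.
- bot.sign_off(): hands the job in, once; it reports no verdict.
The state is a dict: "time": time; "qpos": joint angles; "qvel": joint speeds; "tau": joint torques, N m; "eef_pos": TCP position; "eef_rot": TCP orientation; "ft_force": force on the tool from outside, world axes, zero at the start; "moment": the same for the moment, N m; "grip_width": finger opening in m.
Only numpy, scipy, OpenCV 4.12 (cv2) and the standard library are available. Lean on these libraries where they do the work, as an engineer would, in place of code of your own. Each camera call takes 0.05 s, during which the arm holds its last target. There are 200 camera calls.

TASK

Take the orange-headed drive coupling from the blue rack, stand its tapered shank in the socket on top of the black drum and let go of it. Then take the red-handled tapping weight and tap the coupling down with it until it is wedged firmly: at least one tap must reach 18 N, but none may go over 36 N, or the socket splits. Finally stand the weight back upright on its round rubber pad, and leave everything else where it is.

Things in the scene. Friction and masses are not known exactly. Their poses are not given: they have to be found in the camera images.
- coupling: round aluminium drive coupling, 93 mm tall, 100 g, upright. Origin: centre of the shank's small lower end, z up along its axis. Upward from there: tapered shank 56 mm long (14 to 23 mm wide), collar 34 mm wide (56 to 61 mm), orange head 26 mm wide (61 to 93 mm), flat on top. Grip it by the head. At first it hangs by its collar in one of the rack's holes
- rack: fixed blue plastic rack block, 200 mm (its x) by 75 mm (its y) by 68 mm high, three holes in a row along its x axis, 60 mm apart, 62 mm deep. Origin: centre of its underside
- drum: fixed black ribbed drum, 107 mm across, its flat top face 115 mm above the table, on a 130 mm square aluminium nest plate. Origin: centre of its underside, z up. In its socket: four light white plastic lips at the mouth, and below them a stiff split brass bush with a tapered bore (5 degrees a side, as the shank). How deep the bush sits differs from drum to drum and shows in no pose
- drum_mouth (a point): centre of the socket's 29 mm wide mouth, level with the drum's top face; z up. The lips (opening 18 mm) catch the shank's end 21 to 33 mm below the face and hold it about upright; they slide on at 2 to 7 N. Somewhere 27 to 49 mm below the face the end stands when the bush bites: from there 4 to 14 N more per millimetre, and friction keeps it where it was driven. The collar stays above the face
- jaw0 (a joint): how far one of the four brass segments of the bush is pushed outward by the shank, m: 0 when slack, about 0.0001 to 0.0005 once the coupling is wedged; not meant to be read, far below the measuring noise
- jaw2 (a joint): the same for the opposite segment
- tamper: tapping weight, 400 g, 110 mm tall, standing upright on the pad. Origin: centre of its flat white underside, z up along its axis. Head 40 mm wide, 32 mm tall; above it an upright red handle 22 mm wide (32 to 110 mm) to grip
- pad: fixed round black rubber pad, 84 mm wide and 6 mm thick. Origin: centre of its underside
- pin_black: straight steel pin with a black head 22 mm wide, in another hole of the rack (its collar 34 mm wide, the head's top 25 mm above the rack). Leave it alone
- pin_white: the same with a white head. Leave it alone
- screwdriver: yellow-handled screwdriver lying beyond the drum. Leave it alone
- jar: small jar, 52 mm wide, 75 mm tall. Leave it alone
- gear: green plastic gear blank, 60 mm wide, 30 mm tall. Leave it alone

How it is judged:
On the way, in this order (a step that is already met when the one before it is completed fails the run):
1. the coupling stands upright in the drum's socket, let go of (z of coupling in the frame of drum_mouth below -0.016 m and horizontal distance between coupling and drum_mouth below 0.004 m and angle between coupling's own z axis and vertical below 0.12 rad and contact force between each of the fingers, tamper and coupling below 0.1 N and linear speed of coupling below 0.02 m/s), for 0.2 s.
2. the coupling, in its socket, is tapped with the weight at 18 N or more (z of coupling in the frame of drum_mouth below -0.024 m and horizontal distance between coupling and drum_mouth below 0.004 m and angle between coupling's own z axis and vertical below 0.07 rad and contact force between tamper and coupling above 18 N and contact force between the arm and coupling below 0.5 N), for 0.01 s.
At the end, for the whole second after the job is handed in: Coupling at rest in the socket, its end 24 mm or more below the face, within 4 mm of the mouth's axis, tilted under 0.07 rad, still wedged (two opposite bush segments out by over 0.03 mm); weight at rest on the pad, upright within 0.06 rad, within 22 mm of its centre (z of coupling in the frame of drum_mouth below -0.024 m and horizontal distance between coupling and drum_mouth below 0.004 m and angle between coupling's own z axis and vertical below 0.07 rad and value of joint each of jaw0, jaw2 above 3e-05 m and linear speed of each of coupling, tamper below 0.01 m/s and horizontal distance between tamper and pad below 0.022 m and z of tamper in the frame of pad between 0.003 and 0.009 m and angle between tamper's own z axis and vertical below 0.06 rad); the robot touches nothing.
It fails at once if the coupling is struck or pressed by the weight with more than 36 N (contact force between tamper and coupling above 36 N).
It fails at once if a bystander is moved by more than 20 mm (distance of any of pin_black, pin_white, screwdriver, jar, gear from where it was at the start of the episode above 0.02 m).
It also fails if it takes over 61 s, if anything falls off the work surface, if the arm or the gripper's body presses on something with over 40 N, if the wrist force passes 120 N, or if a joint passes its speed limit or range.

## Working session

There is one attempt and no reset: what is moved stays moved. The work goes in short steps, Python scripts to look and compute and a tool call to move; the robot and the scene stay as the last step left them, time stands still between calls to the robot, and variables do not carry over. Pictures are saved under pics/ and viewed, about 8 in all and at most 12, crops included, and the job is handed in when it is done.

Besides the shell and the picture viewer there is one more tool, called as name(argument=value, ...), one argument or row to a line, values as JSON. servo_tool: Moves the arm, as the interface text tells. Its arguments: {"type":"object","properties":{"series":{"type":"array"}},"required":["series"]}

```bash
mkdir -p pics; ls
cat > h.py <<'E'
import numpy as np, cv2
from cell import bot
def grab(n,tag):
    im,d=bot.camera(n); cv2.imwrite(f'pics/{tag}.png',cv2.cvtColor(im,cv2.COLOR_RGB2BGR)); np.save(f'{tag}.npy',d); return im,d
def ray(n,u,v,z):
    c=bot.calibration(n);K,T=c['K'],c['cam_to_world']
    r=T[:3,:3]@np.linalg.inv(K)@np.array([u,v,1.]);o=T[:3,3]
    return o+r*(z-o[2])/r[2]
def pts(n,d):
    c=bot.calibration(n);K,T=c['K'],c['cam_to_world']
    v,u=np.mgrid[:400,:640]
    P=np.stack([(u-K[0,2])/K[0,0]*d,(v-K[1,2])/K[1,1]*d,d],-1)
    return P@T[:3,:3].T+T[:3,3]
E
python3 - <<'E'
from h import *
for n in('scene','top'):
    grab(n,n+'0');c=bot.calibration(n);print(n,c['K'].round(1).tolist(),c['cam_to_world'].round(3).tolist())
o=bot.get_obs();print({k:np.round(v,4).tolist() for k,v in o.items()})
E
```

```text
pics
scene [[401.5, 0.0, 312.9], [0.0, 401.5, 207.4], [0.0, 0.0, 1.0]] [[0.727, 0.465, -0.505, 1.04], [0.686, -0.494, 0.534, -0.468], [-0.001, -0.735, -0.678, 0.688], [0.0, 0.0, 0.0, 1.0]]
top [[362.8, 0.0, 317.8], [0.0, 362.8, 193.5], [0.0, 0.0, 1.0]] [[-0.001, -0.984, 0.181, 0.463], [-1.0, 0.005, 0.02, -0.018], [-0.021, -0.181, -0.983, 0.79], [0.0, 0.0, 0.0, 1.0]]
{'time': 0.1, 'qpos': [1.19, 0.0874, 0.1752, 1.6598, -0.0, 1.5708], 'qvel': [0.0002, -0.0027, 0.003, 0.0009, 0.0024, -0.0011], 'tau': [-0.0002, -52.1559, 46.5656, 0.0159, -0.0001, -0.0], 'eef_pos': [0.2043, 0.5104, 0.2496], 'eef_rot': [-3.1404, 0.0, 2.7608], 'ft_force': [-1.1289, 0.7217, -0.1564], 'moment': [-0.0116, -0.0347, -0.03], 'grip_width': 0.0853}
```

View pics/top0.png

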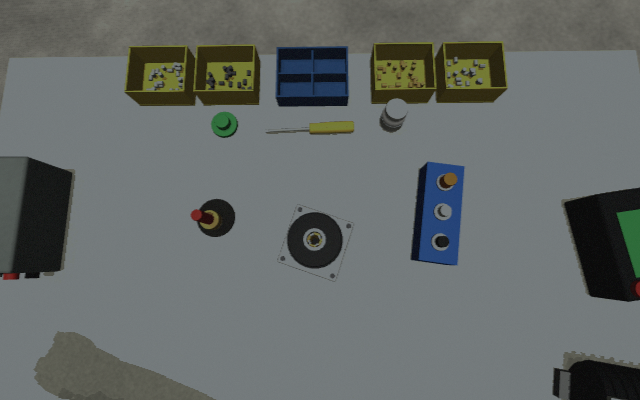

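View pics/scene0.png

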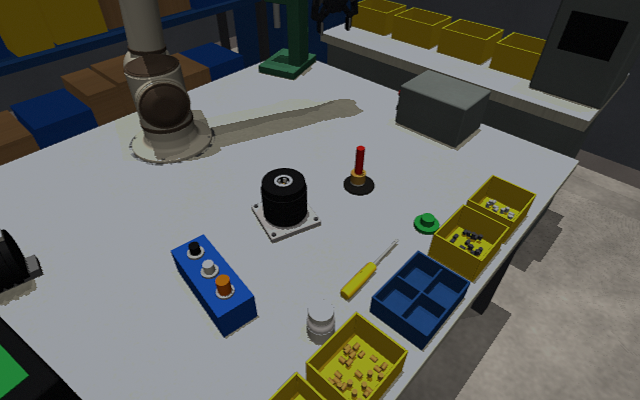

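The top view shows the orange head at (449,180), with the white pin at (444,212) and the black pin at (442,242). The drum mouth is at (315,238), the tamper handle top at (197,215) and the pad at (216,218). The scene view agrees.

```bash
cat > m.py <<'E'
from h import *
def blob(n,im,lo,hi,near=None):
    hsv=cv2.cvtColor(im,cv2.COLOR_RGB2HSV); m=cv2.inRange(hsv,lo,hi)
    k,l,s,c=cv2.connectedComponentsWithStats(m)
    return [(i,s[i,4],c[i].round(1),l==i) for i in range(1,k) if s[i,4]>25]
E
python3 - <<'E'
from m import *
L={'orange':((8,150,90),(18,255,255)),'red':((0,150,60),(6,255,255)),'blue':((105,120,60),(120,255,255))}
for n in('scene','top'):
    im=cv2.cvtColor(cv2.imread(f'pics/{n}0.png'),cv2.COLOR_BGR2RGB);d=np.load(n+'0.npy');P=pts(n,d)
    for k,(lo,hi) in L.items():
        for i,a,c,m in blob(n,im,lo,hi):
            q=P[m&(d>0)]
            if len(q)<10: continue
            zt=np.percentile(q[:,2],97); t=q[(q[:,2]>zt-.006)]
            mn,mx=t.min(0),t.max(0)
            if a<60 and k=='blue':continue
            print(n,k,a,c,'ztop',zt.round(4),'mid',((mn+mx)/2).round(4)[:2],'mean',t.mean(0).round(4),'ext',(mx-mn).round(3)[:2], 'allmed',np.median(q,0).round(3))
    # drum top face & pad
    t=(abs(P[...,2]-.115)<.006)&(abs(P[...,0]-.34)<.1)&(abs(P[...,1])<.1)
    q=P[t]
    if len(q):
        (x,y),r=cv2.minEnclosingCircle(q[:,:2].astype(np.float32)); print(n,'drum',len(q),round(x,4),round(y,4),round(r,4),q[:,2].mean())
im=cv2.cvtColor(cv2.imread('pics/top0.png'),cv2.COLOR_BGR2RGB)
for nm,u,v,z in(('coup',449,179.5,.105),('mouth',315,238.5,.115),('white',443.5,211.5,.093),('black',442,242,.093),('tampertop',197,215,.116),('pad',216,218,.006)):
    print(nm,ray('top',u,v,z).round(4))
for nm,u,v,z in(('coup',224,280,.105),('mouth',284.5,180.5,.115),('tampertop',360,149,.116)): print(nm,'scene',ray('scene',u,v,z).round(4))
a=cv2.resize(cv2.imread('pics/top0.png')[150:290,170:480],None,fx=2.5,fy=2.5,interpolation=2)
cv2.imwrite('pics/crop1.png',a)
E
```

```text
scene orange 121 [222. 280.] ztop 0.1062 mid [ 0.6177 -0.2591] mean [ 0.6185 -0.2592  0.1042] ext [0.024 0.024] allmed [ 0.619 -0.259  0.104]
scene red 173 [359.5 159.2] ztop 0.1169 mid [0.5501 0.2237] mean [0.5503 0.223  0.1151] ext [0.018 0.019] allmed [0.555 0.219 0.087]
scene blue 193 [195.7  10.4] ztop 0.1169 mid [-0.6715  0.5987] mean [-0.6688  0.5766  0.1139] ext [0.047 0.413] allmed [-0.668  0.561  0.114]
scene blue 453 [61.2 47.3] ztop 0.1157 mid [-0.675   0.0028] mean [-0.6708 -0.0129  0.1135] ext [0.054 0.465] allmed [-0.671 -0.021  0.114]
scene blue 822 [210.3  54.4] ztop -0.1684 mid [-0.8372  0.7162] mean [-0.8349  0.7128 -0.1718] ext [0.288 0.219] allmed [-0.836  0.713 -0.173]
scene blue 1762 [ 49.1 108.1] ztop -0.1462 mid [-0.8196 -0.116 ] mean [-0.8141 -0.1208 -0.1495] ext [0.289 0.226] allmed [-0.812 -0.123 -0.15 ]
scene blue 2368 [211.4 276.8] ztop 0.0695 mid [ 0.5583 -0.251 ] mean [ 0.5685 -0.2551  0.0675] ext [0.208 0.102] allmed [ 0.573 -0.26   0.067]
scene blue 2459 [420.8 298. ] ztop 0.0508 mid [0.8756 0.0102] mean [0.8854 0.0018 0.0494] ext [0.12  0.162] allme
[... 288 characters left out ...]
d 51 [637.5 288. ] ztop 0.1171 mid [ 0.414  -0.5705] mean [ 0.414  -0.5704  0.1156] ext [0.024 0.01 ] allmed [ 0.414 -0.571  0.116]
top blue 2150 [312.9  76. ] ztop 0.0506 mid [0.8751 0.0111] mean [0.8678 0.0094 0.0492] ext [0.121 0.158] allmed [0.874 0.011 0.004]
top blue 2959 [440.7 214.3] ztop 0.0698 mid [ 0.5581 -0.2483] mean [ 0.5534 -0.2472  0.0675] ext [0.205 0.101] allmed [ 0.549 -0.245  0.067]
coup [ 0.6151 -0.2552  0.105 ]
mouth [0.5024 0.0017 0.115 ]
white [ 0.5548 -0.2447  0.093 ]
black [ 0.4966 -0.2383  0.093 ]
tampertop [0.5468 0.2239 0.116 ]
pad [0.5538 0.2212 0.006 ]
coup scene [ 0.6217 -0.2571  0.105 ]
mouth scene [0.5048 0.0048 0.115 ]
tampertop scene [0.5523 0.2195 0.116 ]
```

View pics/crop1.png

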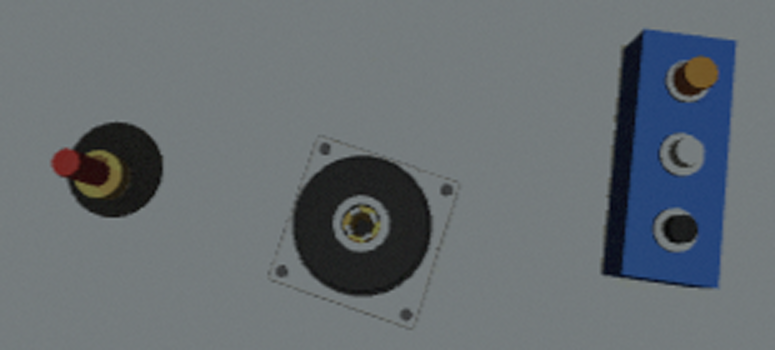

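Run:
```python
from m import *
for n in('scene','top'):
    im=cv2.cvtColor(cv2.imread(f'pics/{n}0.png'),cv2.COLOR_BGR2RGB);d=np.load(n+'0.npy');P=pts(n,d)
    def fit(nm,c,z,rad,dz=.004):
        t=(abs(P[...,2]-z)<dz)&(np.hypot(P[...,0]-c[0],P[...,1]-c[1])<rad)
        q=P[t][:,:2].astype(np.float32)
        if len(q)<8: print(n,nm,'few');return
        h=cv2.convexHull(q);(x,y),r=cv2.minEnclosingCircle(h);M=cv2.moments(h)
        print(n,nm,len(q),'circ',round(x,4),round(y,4),'r',round(r,4),'hullcent',round(M['m10']/M['m00'],4),round(M['m01']/M['m00'],4),'z',P[t][:,2].mean().round(4))
    fit('drum',(.503,.003),.115,.07)
    fit('coup',(.617,-.257),.105,.03); fit('white',(.556,-.247),.093,.03); fit('black',(.498,-.241),.093,.03); fit('tamp',(.549,.225),.116,.03,.003)
    g=im[...].astype(int).max(2)
    # bright ring of socket (collar) near mouth
    u,v=(315,238) if n=='top' else (284,181)
    s=g[v-9:v+10,u-14:u+15]; print(s[::2,::2] if n=='top' else s[::2,::2])
    fit('padtop',(.553,.221),.006,.05,.003)
```

```text
scene drum 941 circ 0.502 0.0022 r 0.0516 hullcent 0.5016 0.0015 z 0.1145
scene coup 142 circ 0.6179 -0.2595 r 0.0134 hullcent 0.6179 -0.2595 z 0.1041
scene white 87 circ 0.5584 -0.2512 r 0.011 hullcent 0.5587 -0.251 z 0.092
scene black 79 circ 0.4994 -0.2423 r 0.0116 hullcent 0.4994 -0.2431 z 0.0919
scene tamp 38 circ 0.5484 0.2236 r 0.0108 hullcent 0.5485 0.2236 z 0.1155
[[ 13  14  18  18  19  16  18  18  18  16  20  17  16  17   8]
 [ 17  16  17  15  14  22  46  45  35  13  16  18  15  17  16]
 [ 16  18  16  36 154 173 155 143 162 176  67  14  16  18  20]
 [ 18  18  46 173  84   0  29 142  51  71 172  58  17  20  18]
 [ 16  18 141 142 101  73  15  90  55   9 155 116  18  19  17]
 [ 18  16 111 171  78  46  12  57  83 130 171  60  18  20  17]
 [ 16  18   8 140 170 163 175 125 160 170  74  15  18  18  18]
 [ 18  19  18  13  17  77  91  97  34  10  16  19  18  16  19]
 [ 19  18  16  18  17  16  17  15  17  17  17  19  18  16  15]
 [ 17  18  17  17  18  18  18  19  16  17  18  18  19  19  15]]
scene padtop 350 circ 0.556 0.2193 r 0.0434 hullcent 0.5569 0.2193 z 0.0056
top drum 2105 cir
[... 354 characters left out ...]
3  34  32  34  89 123 123 123 122  84  32  34  34  32  31]
 [ 32  35  33 113 124 125  84  98 118 125 124  40  34  34  33]
 [ 35  35 106 125  92  54 104 114 114  65 124  94  34  32  36]
 [ 31  41 123  91 101 100  55  48  91 119 106 125  53  32  34]
 [ 34  83 125  87 114  50  35  43  46 115  67 126  86  34  35]
 [ 35 106 124  97  85  42  32  30  32  70 116 125  86  33  35]
 [ 36  85 125  88 101  38  31  30  34  83 102 125  87  34  35]
 [ 33  41 125  90 106  48  32  30  81 111 112 123  65  36  34]
 [ 35  32 111 125  97 109 116 121  58  97 124  97  34  33  29]
 [ 32  33  35 112 123 124 114 123 124 123 125  45  33  33  34]]
top padtop 718 circ 0.5557 0.2193 r 0.046 hullcent 0.5565 0.2212 z 0.0056
```

servo_tool(
  series=[
    [[0.0854,0.06,-0.04,0.03,0.03],[0.0854,0.1,-0.09,0.03,0.1],[0.0854,0.14,-0.14,0.03,0.18],[0.0854,0.18,-0.19,0.03,0.26],[0.0854,0.22,-0.24,0.03,0.26],[0.0854,0.25,-0.29,0.03,0.26],[0.0854,0.28,-0.34,0.03,0.26],[0.0854,0.3,-0.39,0.03,0.26],[0.0854,0.32,-0.44,0.03,0.26],[0.0854,0.34,-0.49,0.03,0.26],[0.0854,0.36,-0.54,0.03,0.26],[0.0854,0.375,-0.59,0.0,0.26],[0.0854,0.39,-0.64,-0.02,0.26],[0.0854,0.4,-0.69,-0.04,0.26],[0.0854,0.413,-0.74,-0.06,0.26],[0.0854,0.413,-0.768,-0.07,0.26],[0.0854,0.413,-0.768,-0.07,0.26]],
  ],
)

```text
time: 2.22
eef_pos: [0.6166, -0.2591, 0.178]
eef_rot: [3.141, -0.003, 3.018]
ft_force: [0.0, 0.5, -0.1]
grip_width: 0.0854
```

servo_tool(
  series=[
    [[0.0854,0.001,0.001,-0.04,0],[0.0854,0.001,0.001,-0.082,0],[0.0854,0.001,0.001,-0.082,0],[0.0,0.001,0.001,-0.082,0],[0.0,0.001,0.001,-0.082,0],[0.0,0.001,0.001,-0.082,0],[0.0,0.001,0.001,-0.082,0],[0.0,0.001,0.001,-0.082,0],[0.0,0.001,0.001,-0.06,0],[0.0,0.001,0.001,-0.02,0],[0.0,0.001,0.001,0.03,0],[0.0,0.001,0.001,0.08,0],[0.0,0.001,0.001,0.1,0]],
  ],
)

```text
time: 3.85
eef_pos: [0.6187, -0.2566, 0.2843]
eef_rot: [-3.14, 0.005, 3.021]
ft_force: [0.7, -0.1, -2.2]
grip_width: 0.0241
```

servo_tool(
  series=[
    [[0.0,-0.02,0.045,0,0],[0.0,-0.045,0.1,0,0],[0.0,-0.07,0.155,0,0],[0.0,-0.095,0.21,-0.02,0],[0.0,-0.11,0.245,-0.04,0],[0.0,-0.117,0.26,-0.055,0],[0.0,-0.117,0.26,-0.055,0],[0.0,-0.117,0.26,-0.055,0]],
  ],
)

```text
time: 4.85
eef_pos: [0.5018, 0.0031, 0.2261]
eef_rot: [-3.142, 0.001, 3.021]
ft_force: [0.5, -0.8, -1.5]
grip_width: 0.0243
```

Run:
```python
from m import *
o=bot.get_obs();print(o['eef_pos'].round(4),o['ft_force'].round(2),o['eef_rot'])
for n,b in(('scene',(230,130,110,80)),('top',(240,160,140,130))):
    im,d=grab(n,n+'1');x,y,w,h=b
    cv2.imwrite(f'pics/c_{n}1.png',cv2.resize(cv2.imread(f'pics/{n}1.png')[y:y+h,x:x+w],None,fx=4,fy=4,interpolation=2))
a,b=cv2.imread('pics/c_scene1.png'),cv2.imread('pics/c_top1.png')
b=cv2.resize(b,(345,320));cv2.imwrite('pics/both1.png',np.hstack([a,b]))
# depth cloud of shank in scene view: z between .14 and .185
P=pts('scene',np.load('scene1.npy'))
for lo,hi in((.136,.15),(.15,.165),(.165,.185),(.19,.196),(.2,.215)):
    q=P[(P[...,2]>lo)&(P[...,2]<hi)&(np.hypot(P[...,0]-.5017,P[...,1]-.003)<.04)]
    if len(q): print(lo,hi,len(q),q.mean(0).round(4),np.ptp(q@np.array([.727,.686,0])).round(4),'lateral mid',((q@np.array([.727,.686,0])).max()+(q@np.array([.727,.686,0])).min())/2)
print('mouth lateral',np.array([.5017,.0025,0])@np.array([.727,.686,0]))
```

```text
[0.5018 0.0031 0.2261] [ 0.47 -0.78 -1.48] [-3.14154326e+00  1.03941800e-03  3.02058525e+00]
0.136 0.15 26 [ 5.043e-01 -4.000e-04  1.446e-01] 0.0139 lateral mid 0.3660845752362214
0.15 0.165 38 [ 0.5053 -0.0012  0.1576] 0.0162 lateral mid 0.3657745009118858
0.165 0.185 65 [ 0.5055 -0.0024  0.1751] 0.0196 lateral mid 0.36497001995776623
0.19 0.196 13 [ 0.5088 -0.0048  0.1946] 0.0295 lateral mid 0.36692165581959724
0.2 0.215 71 [ 0.5104 -0.0023  0.2087] 0.0342 lateral mid 0.36949039723018584
mouth lateral 0.3664509
```

View pics/both1.png

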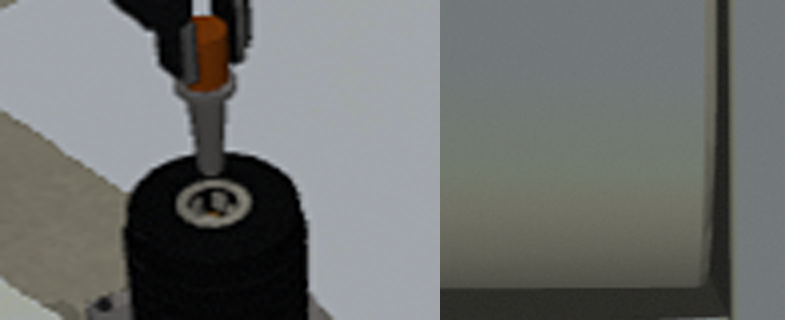

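The scene crop shows the shank end at (209,170) hanging straight above the mouth at (213,203). The top view is blocked by the arm.

servo_tool(
  series=[
    [[0.0,0,0,-0.02,0],[0.0,0,0,-0.03,0],[0.0,0,0,-0.037,0],[0.0,0,0,-0.042,0],[0.0,0,0,-0.045,0],[0.0,0,0,-0.045,0]],
  ],
)

```text
time: 5.7
eef_pos: [0.5015, 0.0036, 0.1803]
eef_rot: [-3.141, 0.0, 3.021]
ft_force: [1.3, -1.2, -2.6]
grip_width: 0.0239
```

servo_tool(
  series=[
    [[0.0,0,0,-0.002,0],[0.0,0,0,-0.004,0],[0.0,0,0,-0.006,0],[0.0,0,0,-0.006,0]],
  ],
)

```text
time: 6.2
eef_pos: [0.5015, 0.0037, 0.1742]
eef_rot: [3.141, 0.0, 3.021]
ft_force: [1.3, -0.7, 0.5]
grip_width: 0.0238
```

servo_tool(
  series=[
    [[0.0,0,0,-0.002,0],[0.0,0,0,-0.003,0],[0.0,0,0,-0.003,0]],
  ],
)

```text
time: 6.58
eef_pos: [0.5014, 0.0036, 0.1713]
eef_rot: [-3.142, 0.0, 3.021]
ft_force: [1.2, -1.0, 2.3]
grip_width: 0.0242
```

servo_tool(
  series=[
    [[0.03,0,0,0,0],[0.05,0,0,0,0],[0.0854,0,0,0,0],[0.0854,0,0,0,0],[0.0854,0,0,0,0],[0.0854,0,0,0.04,0],[0.0854,0,0,0.09,0],[0.0854,0,0.05,0.09,0],[0.0854,0.01,0.1,0.09,0],[0.0854,0.02,0.15,0.09,0],[0.0854,0.03,0.2,0.07,0],[0.0854,0.0465,0.222,0.05,0],[0.0854,0.0465,0.222,0.03,0],[0.0854,0.0465,0.222,0.03,0]],
  ],
)

```text
time: 8.32
eef_pos: [0.5472, 0.2256, 0.1995]
eef_rot: [-3.14, -0.003, 3.021]
ft_force: [-0.6, 0.1, 1.1]
grip_width: 0.0855
```

```bash
cat > chk.py <<'E'
from m import *
import sys
tag=sys.argv[1]
U=np.array([.727,.686,0])
o=bot.get_obs();print(o['eef_pos'].round(4),o['ft_force'].round(2))
for n in('scene','top'):
    im,d=grab(n,n+tag);P=pts(n,d)
    near=np.hypot(P[...,0]-.5017,P[...,1]-.003)<.03
    z=P[...,2][near&(P[...,2]>.13)&(P[...,2]<.21)]
    if len(z)<20: print(n,'no coupling');continue
    zt=np.percentile(z,90); q=P[near&(abs(P[...,2]-zt)<.004)]
    (x,y),r=cv2.minEnclosingCircle(q[:,:2].astype(np.float32))
    print(n,'head top z',np.median(q[:,2]).round(4),'n',len(q),'centre',round(x,4),round(y,4),'r',round(r,4),'end depth mm',((np.median(q[:,2])-.093-.115)*1e3).round(1))
E
python3 chk.py 2
python3 - <<'E'
import cv2,numpy as np
a=cv2.imread('pics/scene2.png')[90:220,220:420];b=cv2.imread('pics/top2.png')[150:290,170:380]
a=cv2.resize(a,None,fx=2,fy=2,interpolation=2);b=cv2.resize(b,(390,260),interpolation=2)
cv2.imwrite('pics/both2.png',np.hstack([a,b]))
E
```

```text
[0.5472 0.2256 0.1995] [-0.59  0.13  1.13]
scene head top z 0.1756 n 78 centre 0.5008 0.0025 r 0.0133 end depth mm -32.4
top head top z 0.176 n 182 centre 0.5006 0.0049 r 0.0128 end depth mm -32.0
```

View pics/both2.png

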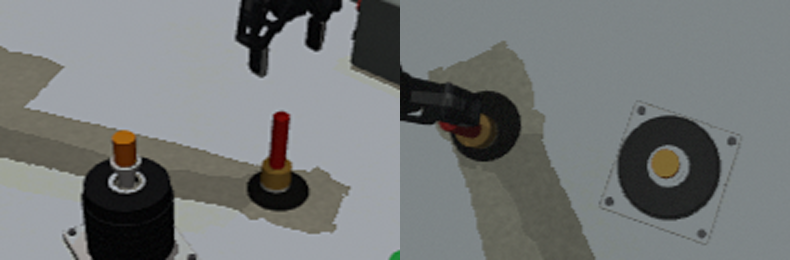

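The coupling stands upright and clear, with its end about 32 mm deep. The tamper is upright on the pad, and the gripper is above it.

servo_tool(
  series=[
    [[0.0854,0.001,0,-0.05,0],[0.0854,0.001,0,-0.1,0],[0.0854,0.001,0,-0.113,0],[0.0854,0.001,0,-0.113,0],[0.0,0.001,0,-0.113,0],[0.0,0.001,0,-0.113,0],[0.0,0.001,0,-0.113,0],[0.0,0.001,0,-0.113,0],[0.0,0.001,0,-0.113,0],[0.0,0.001,0,-0.113,0]],
  ],
)

```text
time: 9.68
eef_pos: [0.5492, 0.2256, 0.089]
eef_rot: [3.141, 0.001, 3.021]
ft_force: [-0.7, -1.5, 5.8]
grip_width: 0.0211
```

servo_tool(
  series=[
    [[0.0,0,0,0.03,0],[0.0,0,0,0.08,0],[0.0,0,0,0.13,0],[0.0,0,0,0.18,0],[0.0,0,0,0.21,0],[0.0,-0.01,-0.05,0.21,0],[0.0,-0.02,-0.1,0.21,0],[0.0,-0.035,-0.15,0.21,0],[0.0,-0.045,-0.2,0.21,0],[0.0,-0.0485,-0.222,0.21,0],[0.0,-0.0485,-0.222,0.19,0],[0.0,-0.0485,-0.222,0.19,0],[0.0,-0.0485,-0.222,0.19,0]],
  ],
)

```text
time: 11.3
eef_pos: [0.5004, 0.0038, 0.2784]
eef_rot: [-3.142, -0.0, 3.021]
ft_force: [0.5, 0.6, -4.5]
grip_width: 0.0208
```

Run:
```python
from h import *
o=bot.get_obs();print(o['eef_pos'].round(4),o['ft_force'].round(2),o['grip_width'])
im,d=grab('scene','scene3');P=pts('scene',d)
near=np.hypot(P[...,0]-.5017,P[...,1]-.003)<.045
U=np.array([.727,.686,0])
for z in np.arange(.140,.25,.005):
    q=P[near&(abs(P[...,2]-z)<.0025)]
    if len(q):
        s=q@U; print(z.round(3),len(q),'lat',((s.max()+s.min())/2).round(4),'w',np.ptp(s).round(4),'mean',q.mean(0).round(4)[:2])
cv2.imwrite('pics/c3.png',cv2.resize(cv2.imread('pics/scene3.png')[90:220,210:370],None,fx=4,fy=4,interpolation=2))
```

```text
[0.5004 0.0038 0.2784] [ 0.54  0.62 -4.47] 0.020798827074254563
0.14 23 lat 0.3661 w 0.0312 mean [ 0.5083 -0.0061]
0.145 54 lat 0.366 w 0.0315 mean [ 0.5076 -0.002 ]
0.15 15 lat 0.3656 w 0.0242 mean [ 0.5073 -0.0038]
0.155 24 lat 0.3657 w 0.024 mean [ 0.507  -0.0045]
0.16 23 lat 0.3672 w 0.0218 mean [ 0.509  -0.0024]
0.165 24 lat 0.3663 w 0.024 mean [ 0.5078 -0.0027]
0.17 20 lat 0.3666 w 0.0236 mean [ 0.5076 -0.0028]
0.175 70 lat 0.3665 w 0.0242 mean [0.5022 0.0006]
0.18 4 lat 0.3682 w 0.0093 mean [0.5056 0.0023]
0.195 15 lat 0.3637 w 0.0364 mean [ 0.5097 -0.0073]
0.2 32 lat 0.365 w 0.0382 mean [ 0.5108 -0.0055]
0.205 39 lat 0.3653 w 0.0378 mean [ 0.5102 -0.0079]
0.21 37 lat 0.3656 w 0.0377 mean [ 0.5109 -0.0063]
0.215 44 lat 0.3658 w 0.0375 mean [ 0.5108 -0.0065]
0.22 37 lat 0.3662 w 0.0372 mean [ 0.5109 -0.0053]
0.225 98 lat 0.3652 w 0.0395 mean [ 0.5042 -0.0024]
0.23 44 lat 0.365 w 0.036 mean [ 0.5051 -0.0008]
0.235 18 lat 0.3648 w 0.0205 mean [ 0.5046 -0.001 ]
0.24 24 lat 0.3651 w 0.0206 mean [ 0.5048 -0.002 ]
0.245 22 lat 0.3654 w 0.0205 mean [ 0.5045 -0.0022]
```

View pics/c3.png

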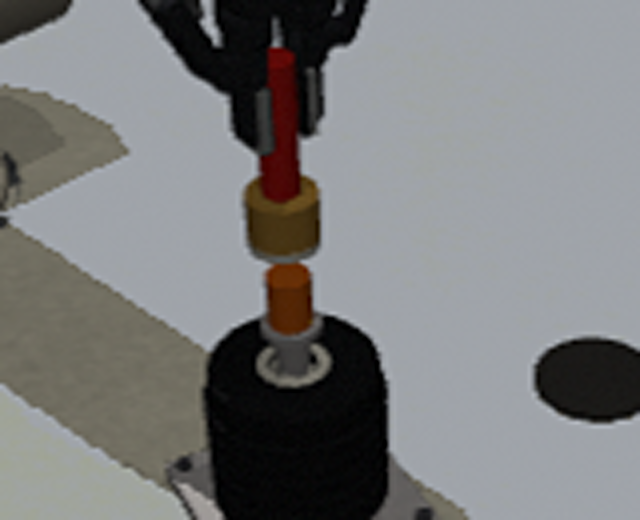

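Tamper underside is about 19 mm above the coupling and aligned to within about 1 mm. Next I press gently.

servo_tool(
  series=[
    [[0.0,0.0005,0,-0.008,0],[0.0,0.0005,0,-0.014,0],[0.0,0.0005,0,-0.017,0],[0.0,0.0005,0,-0.018,0],[0.0,0.0005,0,-0.019,0],[0.0,0.0005,0,-0.019,0]],
  ],
)

```text
time: 12.1
eef_pos: [0.501, 0.0036, 0.2594]
eef_rot: [3.142, 0.0, 3.021]
ft_force: [-0.4, -0.0, -4.3]
grip_width: 0.0205
```

servo_tool(
  series=[
    [[0.0,0,0,-0.0005,0],[0.0,0,0,-0.001,0],[0.0,0,0,-0.001,0]],
  ],
)

```text
time: 12.48
eef_pos: [0.501, 0.0035, 0.2585]
eef_rot: [-3.141, 0.0, 3.021]
ft_force: [-0.0, 0.2, -1.5]
grip_width: 0.0204
```

servo_tool(
  series=[
    [[0.0,0,0,-0.0005,0],[0.0,0,0,-0.001,0],[0.0,0,0,-0.001,0]],
  ],
)

```text
time: 12.85
eef_pos: [0.501, 0.0036, 0.2574]
eef_rot: [-3.142, 0.0, 3.021]
ft_force: [-0.4, -0.1, -0.9]
grip_width: 0.0207
```

servo_tool(
  series=[
    [[0.0,0,0,-0.0005,0],[0.0,0,0,-0.001,0],[0.0,0,0,-0.001,0]],
  ],
)

```text
time: 13.22
eef_pos: [0.5009, 0.0036, 0.2562]
eef_rot: [-3.142, -0.0, 3.021]
ft_force: [0.9, 0.4, -0.8]
grip_width: 0.0206
```

servo_tool(
  series=[
    [[0.0,0,0,-0.0005,0],[0.0,0,0,-0.001,0],[0.0,0,0,-0.001,0]],
  ],
)

```text
time: 13.6
eef_pos: [0.5009, 0.0036, 0.2552]
eef_rot: [3.142, -0.0, 3.021]
ft_force: [0.4, 0.0, -1.5]
grip_width: 0.0205
```

servo_tool(
  series=[
    [[0.0,0,0,-0.0005,0],[0.0,0,0,-0.001,0],[0.0,0,0,-0.001,0]],
  ],
)

```text
time: 13.98
eef_pos: [0.5009, 0.0036, 0.2542]
eef_rot: [3.142, -0.0, 3.021]
ft_force: [0.6, -0.3, -1.4]
grip_width: 0.0206
```

servo_tool(
  series=[
    [[0.0,0,0,-0.0005,0],[0.0,0,0,-0.001,0],[0.0,0,0,-0.001,0]],
  ],
)

```text
time: 14.35
eef_pos: [0.5009, 0.0036, 0.2532]
eef_rot: [-3.142, -0.0, 3.021]
ft_force: [0.6, -0.7, -0.8]
grip_width: 0.0208
```

servo_tool(
  series=[
    [[0.0,0,0,-0.0005,0],[0.0,0,0,-0.001,0],[0.0,0,0,-0.001,0]],
  ],
)

```text
time: 14.72
eef_pos: [0.5009, 0.0036, 0.2522]
eef_rot: [-3.142, -0.0, 3.021]
ft_force: [-0.5, -0.6, -0.6]
grip_width: 0.0205
```

servo_tool(
  series=[
    [[0.0,0,0,-0.0005,0],[0.0,0,0,-0.001,0],[0.0,0,0,-0.001,0]],
  ],
)

```text
time: 15.1
eef_pos: [0.5009, 0.0036, 0.2512]
eef_rot: [-3.142, -0.0, 3.021]
ft_force: [-0.4, 0.2, -1.0]
grip_width: 0.0206
```

servo_tool(
  series=[
    [[0.0,0,0,-0.0005,0],[0.0,0,0,-0.001,0],[0.0,0,0,-0.001,0]],
  ],
)

```text
time: 15.48
eef_pos: [0.5009, 0.0036, 0.2502]
eef_rot: [-3.142, -0.0, 3.021]
ft_force: [0.9, 0.3, -0.2]
grip_width: 0.0209
```

servo_tool(
  series=[
    [[0.0,0,0,-0.0005,0],[0.0,0,0,-0.001,0],[0.0,0,0,-0.001,0]],
  ],
)

```text
time: 15.85
eef_pos: [0.5009, 0.0036, 0.2493]
eef_rot: [-3.142, 0.0, 3.021]
ft_force: [0.9, -0.4, 0.2]
grip_width: 0.0202
```

servo_tool(
  series=[
    [[0.0,0,0,-0.0005,0],[0.0,0,0,-0.001,0],[0.0,0,0,-0.001,0]],
  ],
)

```text
time: 16.23
eef_pos: [0.5009, 0.0036, 0.2482]
eef_rot: [-3.142, -0.0, 3.021]
ft_force: [0.7, -0.8, 0.9]
grip_width: 0.0207
```

servo_tool(
  series=[
    [[0.0,0,0,-0.0005,0],[0.0,0,0,-0.001,0],[0.0,0,0,-0.001,0]],
  ],
)

```text
time: 16.6
eef_pos: [0.5009, 0.0036, 0.2472]
eef_rot: [-3.142, -0.0, 3.021]
ft_force: [1.1, 1.1, -0.4]
grip_width: 0.0203
```

servo_tool(
  series=[
    [[0.0,0,0,-0.0005,0],[0.0,0,0,-0.001,0],[0.0,0,0,-0.001,0]],
  ],
)

```text
time: 16.98
eef_pos: [0.5009, 0.0036, 0.2463]
eef_rot: [3.142, 0.0, 3.021]
ft_force: [1.5, -0.4, 0.1]
grip_width: 0.0204
```

servo_tool(
  series=[
    [[0.0,0,0,-0.0005,0],[0.0,0,0,-0.001,0],[0.0,0,0,-0.001,0]],
  ],
)

```text
time: 17.35
eef_pos: [0.5009, 0.0036, 0.2453]
eef_rot: [-3.142, -0.0, 3.021]
ft_force: [0.9, -1.7, 1.7]
grip_width: 0.0208
```

servo_tool(
  series=[
    [[0.0,0,0,-0.0005,0],[0.0,0,0,-0.001,0],[0.0,0,0,-0.001,0]],
  ],
)

```text
time: 17.73
eef_pos: [0.5009, 0.0036, 0.2443]
eef_rot: [-3.142, 0.0, 3.021]
ft_force: [0.1, -1.2, 2.0]
grip_width: 0.0204
```

Contact is about 6 N now, possibly the first bite. From here, one call at a time.

servo_tool(
  series=[
    [[0.0,0,0,-0.0005,0],[0.0,0,0,-0.001,0],[0.0,0,0,-0.001,0]],
  ],
)

```text
time: 18.1
eef_pos: [0.501, 0.0035, 0.2436]
eef_rot: [-3.142, 0.001, 3.021]
ft_force: [1.3, -2.4, 4.5]
grip_width: 0.0205
```

servo_tool(
  series=[
    [[0.0,0,0,-0.0005,0],[0.0,0,0,-0.001,0],[0.0,0,0,-0.001,0]],
  ],
)

```text
time: 18.48
eef_pos: [0.5011, 0.0035, 0.243]
eef_rot: [-3.141, 0.001, 3.021]
ft_force: [0.6, -1.3, 7.2]
grip_width: 0.0205
```

servo_tool(
  series=[
    [[0.0,0,0,-0.0005,0],[0.0,0,0,-0.001,0],[0.0,0,0,-0.0015,0],[0.0,0,0,-0.0015,0]],
  ],
)

```text
time: 18.98
eef_pos: [0.5013, 0.0035, 0.2424]
eef_rot: [-3.142, 0.003, 3.021]
ft_force: [-0.5, -2.0, 12.9]
grip_width: 0.0207
```

servo_tool(
  series=[
    [[0.0,0,0,-0.0005,0],[0.0,0,0,-0.001,0],[0.0,0,0,-0.0015,0],[0.0,0,0,-0.0015,0],[0.0,0,0,-0.0015,0]],
  ],
)

```text
time: 19.6
eef_pos: [0.5015, 0.0034, 0.2418]
eef_rot: [3.141, 0.004, 3.021]
ft_force: [-1.6, -2.4, 19.4]
grip_width: 0.0206
```

servo_tool(
  series=[
    [[0.0,0,0,-0.0004,0],[0.0,0,0,-0.0007,0],[0.0,0,0,-0.0007,0]],
  ],
)

```text
time: 19.98
eef_pos: [0.5016, 0.0034, 0.2416]
eef_rot: [3.141, 0.005, 3.021]
ft_force: [-1.3, -2.8, 21.9]
grip_width: 0.0206
```

servo_tool(
  series=[
    [[0.0,0,0,0.003,0],[0.0,0,0,0.01,0],[0.0,0,0,0.03,0],[0.0,0,0,0.07,0],[0.0,0.01,0.04,0.07,0],[0.0,0.02,0.09,0.07,0],[0.0,0.03,0.14,0.06,0],[0.0,0.045,0.19,0.0,0],[0.0,0.052,0.219,-0.06,0],[0.0,0.052,0.219,-0.12,0],[0.0,0.052,0.219,-0.135,0],[0.0,0.052,0.219,-0.135,0],[0.0,0.052,0.219,-0.135,0]],
  ],
)

```text
time: 21.6
eef_pos: [0.5534, 0.2227, 0.105]
eef_rot: [3.141, 0.001, 3.021]
ft_force: [-0.5, -0.0, -3.4]
grip_width: 0.0205
```

```bash
python3 chk.py 4
python3 - <<'E'
from h import *
P=pts('scene',np.load('scene4.npy'));near=np.hypot(P[...,0]-.553,P[...,1]-.222)<.05
U=np.array([.727,.686,0])
for z in np.arange(.015,.15,.007):
    q=P[near&(abs(P[...,2]-z)<.0035)]
    if len(q): s=q@U; print(z.round(3),len(q),'lat',((s.max()+s.min())/2).round(4),'w',np.ptp(s).round(4),'mean',q.mean(0).round(4)[:2])
a=cv2.imread('pics/scene4.png')[90:230,240:420]
cv2.imwrite('pics/c4.png',cv2.resize(a,None,fx=4,fy=4,interpolation=2))
E
```

```text
[0.5534 0.2227 0.105 ] [-0.54 -0.01 -3.37]
scene head top z 0.158 n 81 centre 0.5033 0.0015 r 0.0152 end depth mm -50.0
top head top z 0.1583 n 169 centre 0.5017 0.0044 r 0.0127 end depth mm -49.7
0.022 12 lat 0.5537 w 0.0371 mean [0.5611 0.2128]
0.029 33 lat 0.553 w 0.0364 mean [0.5605 0.2087]
0.036 28 lat 0.5524 w 0.0359 mean [0.5611 0.2094]
0.043 33 lat 0.5538 w 0.039 mean [0.5604 0.2097]
0.05 57 lat 0.5534 w 0.0389 mean [0.5576 0.2127]
0.057 53 lat 0.5543 w 0.0372 mean [0.5561 0.2175]
0.064 19 lat 0.5537 w 0.0208 mean [0.556  0.2155]
0.071 20 lat 0.5531 w 0.0204 mean [0.5554 0.216 ]
0.078 17 lat 0.5536 w 0.0184 mean [0.5583 0.2158]
0.085 14 lat 0.5544 w 0.0305 mean [0.5596 0.217 ]
0.092 27 lat 0.5535 w 0.041 mean [0.5606 0.2173]
0.099 43 lat 0.555 w 0.0452 mean [0.5589 0.2156]
0.106 36 lat 0.5546 w 0.0442 mean [0.5591 0.2158]
0.113 34 lat 0.5549 w 0.0419 mean [0.5585 0.2113]
0.12 38 lat 0.5563 w 0.0369 mean [0.5614 0.2181]
0.127 34 lat 0.5662 w 0.053 mean [0.5618 0.222 ]
0.134 76 lat 0.5561 w 0.0776 mean [0.5583 0.2194]
0.141 71 lat 0.5555 w 0.0823 mean [0.5604 0.2177]
0.148 48 lat 0.5553 w 0.0869 mean [0.5599 0.2144]
```

View pics/c4.png

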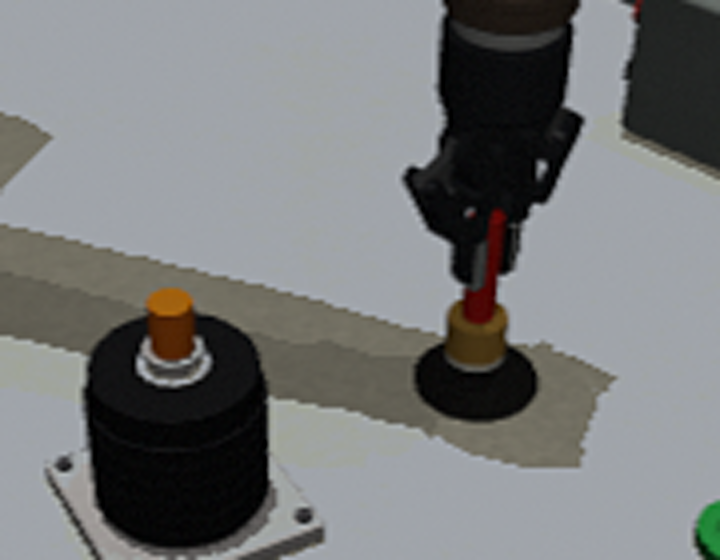

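The coupling is seated with its collar just above the face. The handle looks slightly tilted in the grip, base (475,365) to top (497,212), so I'll measure the tilt.

Run:
```python
from m import *
U=np.array([.727,.686,0]);D=np.array([.687,-.727,0])
for tag in('0','3','4'):
    im=cv2.cvtColor(cv2.imread(f'pics/scene{tag}.png'),cv2.COLOR_BGR2RGB);P=pts('scene',np.load(f'scene{tag}.npy'))
    hsv=cv2.cvtColor(im,cv2.COLOR_RGB2HSV)
    m=(cv2.inRange(hsv,(0,150,40),(6,255,255))>0)&(abs(P[...,1]-.11)<.2)&(P[...,0]>.4)
    q=P[m];zt=q[:,2].max();b=np.polyfit(q[:,2],q@U,1);q=q[q[:,2]<zt-.012];
    v,u=np.nonzero(m);print(tag,len(q),'z',q[:,2].min().round(3),zt.round(3),'lat slope',b[0].round(3),'depth slope',np.polyfit(q[:,2],q@D,1)[0].round(3))
    rows=[(r,u[v==r].min(),u[v==r].max()) for r in sorted(set(v))];print(rows[::6])
    # brown/orange head
    mm=(cv2.inRange(hsv,(10,90,40),(25,255,255))>0)&(np.hypot(P[...,0]-q[:,0].mean(),P[...,1]-q[:,1].mean())<.05)
    k=P[mm]; k=k[k[:,2]<q[:,2].min()-.006]
    print(' head',len(k),'lat slope',np.polyfit(k[:,2],k@U,1)[0].round(3),'depth slope',np.polyfit(k[:,2],k@D,1)[0].round(3))
```

```text
0 137 z 0.037 0.117 lat slope -0.003 depth slope 0.011
[(np.int64(146), np.int64(358), np.int64(362)), (np.int64(152), np.int64(357), np.int64(363)), (np.int64(158), np.int64(356), np.int64(363)), (np.int64(164), np.int64(356), np.int64(362)), (np.int64(170), np.int64(355), np.int64(361))]
 head 82 lat slope -0.292 depth slope 0.221
3 196 z 0.228 0.306 lat slope 0.061 depth slope -0.022
[(np.int64(102), np.int64(277), np.int64(281)), (np.int64(108), np.int64(277), np.int64(283)), (np.int64(114), np.int64(278), np.int64(283)), (np.int64(120), np.int64(278), np.int64(283)), (np.int64(126), np.int64(279), np.int64(283)), (np.int64(132), np.int64(275), np.int64(283)), (np.int64(138), np.int64(276), np.int64(284))]
 head 329 lat slope 0.007 depth slope 0.097
4 103 z 0.055 0.139 lat slope 0.093 depth slope -0.031
[(np.int64(142), np.int64(363), np.int64(364)), (np.int64(148), np.int64(362), np.int64(365)), (np.int64(154), np.int64(362), np.int64(364)), (np.int64(160), np.int64(362), np.int64(363)), (np.int64(166), np.int64(356), np.int64(363))]
 head 88 lat slope -0.28 depth slope 0.431
```

Right-edge slope matches the initial upright view, so the tilt is only the finger hiding the left edge, and there was no slip. Lowering now.

servo_tool(
  series=[
    [[0.0,0,-0.001,-0.007,0],[0.0,0,-0.001,-0.012,0],[0.0,0,-0.001,-0.015,0],[0.0,0,-0.001,-0.016,0],[0.0,0,-0.001,-0.016,0]],
  ],
)

```text
time: 22.32
eef_pos: [0.553, 0.2215, 0.0891]
eef_rot: [3.141, 0.001, 3.021]
ft_force: [-4.0, -2.4, 6.9]
grip_width: 0.0205
```

servo_tool(
  series=[
    [[0.024,0,0,0,0],[0.03,0,0,0,0],[0.05,0,0,0,0],[0.0854,0,0,0,0],[0.0854,0,0,0,0],[0.0854,0,0,0,0],[0.0854,0,0,0.04,0],[0.0854,0,0,0.09,0],[0.0854,0,0,0.14,0],[0.0854,-0.04,0.03,0.15,0],[0.0854,-0.09,0.06,0.15,0],[0.0854,-0.14,0.09,0.15,0],[0.0854,-0.18,0.12,0.15,0],[0.0854,-0.18,0.12,0.15,0]],
  ],
)

```text
time: 24.08
eef_pos: [0.3707, 0.3431, 0.2381]
eef_rot: [3.141, 0.0, 3.025]
ft_force: [-0.4, -0.9, -0.4]
grip_width: 0.0855
```

```bash
python3 chk.py 5
python3 - <<'E'
from h import *
for n in('scene','top'):
    P=pts(n,np.load(n+'5.npy'));q=P[(np.hypot(P[...,0]-.553,P[...,1]-.222)<.035)&(abs(P[...,2]-.116)<.004)]
    if len(q): print(n,len(q),cv2.minEnclosingCircle(q[:,:2].astype(np.float32)),q[:,2].mean())
    q=P[(np.hypot(P[...,0]-.553,P[...,1]-.222)<.06)&(abs(P[...,2]-.006)<.002)];print(' pad',cv2.minEnclosingCircle(q[:,:2].astype(np.float32)))
    q=P[(np.hypot(P[...,0]-.553,P[...,1]-.222)<.04)&(abs(P[...,2]-.038)<.003)];print(' head',cv2.minEnclosingCircle(q[:,:2].astype(np.float32)))
    q=P[(np.hypot(P[...,0]-.502,P[...,1]-.003)<.019)&(abs(P[...,2]-.1255)<.004)]
    if len(q): print(' collar',len(q),cv2.minEnclosingCircle(q[:,:2].astype(np.float32)))
a=cv2.imread('pics/scene5.png')[110:340,160:440];b=cv2.imread('pics/top5.png')[90:290,180:480]
a=cv2.resize(a,(390,320));b=cv2.resize(b,(400,267));b=cv2.copyMakeBorder(b,0,53,0,0,0)
cv2.imwrite('pics/both5.png',np.hstack([a,b]))
E
```

```text
[0.3707 0.3431 0.2381] [-0.35 -0.88 -0.39]
scene head top z 0.1582 n 80 centre 0.5028 0.0023 r 0.014 end depth mm -49.8
top head top z 0.1586 n 166 centre 0.5018 0.0044 r 0.0127 end depth mm -49.4
scene 41 ((0.5510955452919006, 0.21968334913253784), 0.0115499934181571) 0.11510445942315845
 pad ((0.5560153722763062, 0.22035841643810272), 0.04328254610300064)
 head ((0.5528436899185181, 0.2195417582988739), 0.019734052941203117)
 collar 67 ((0.5024597644805908, 0.00026130853802897036), 0.016900883987545967)
top 102 ((0.5517094731330872, 0.22325995564460754), 0.010794294998049736) 0.11546518613524163
 pad ((0.5565335154533386, 0.22396571934223175), 0.04252266138792038)
 head ((0.5521823167800903, 0.2229229211807251), 0.020270537585020065)
 collar 95 ((0.5016815066337585, 0.0043910201638937), 0.0170400720089674)
```

View pics/both5.png

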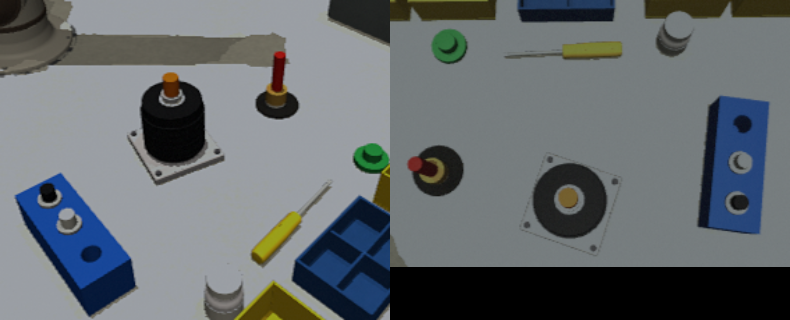

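```bash
python3 -c "
from cell import bot
print(bot.sign_off())"
```

```text
the job is handed in; nothing more can be done
None
```

The coupling is in the drum's socket and pressed home, the weight is back on its pad, and I handed the job in at about 24 s of the 61 s allowed. The sign-off reports no verdict.

**What I did:** I took the coupling from the rack, stood it in the socket and let go of it. Then I pressed it down with the tapping weight in one slow push rather than several taps. The bush began to bite with the coupling's end about 46 mm below the face. I drove it roughly 2.5–3 mm further, up to about 26 N. That force is the wrist reading less the weight's load, good to about 1 N.

**Last checks:**

| Item | Result |
|---|---|
| Coupling end | about 49 mm below the face |
| Coupling against the mouth's axis | within about 1 mm by the top camera |
| Coupling upright | yes: top and collar centres agree within 0.1 mm in the top view |
| Weight on its pad | upright, about 4 mm off the pad's centre |
| Bystanders | look unmoved in the last pictures, not measured |
| Gripper | open and clear of everything |

**Disagreements and limits:**
- **Camera offset:** the two cameras differ by 2–4 mm in y, about what the calibration error explains.
- **Scene camera on tilt:** its collar and top centres differ by 2 mm, which I put down to the few points in that view.
- **First insertion depth:** the cameras put the end about 3 mm deeper than I had reckoned from the tool position.
- **Wedging:** I could not measure it directly; I infer it from the force rising steadily as the coupling went in and from the coupling staying at that depth once the weight was lifted.

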